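# Back out a captive screw and free the valve body

### The arm

A 7-joint arm with a two-finger parallel gripper is mounted at the origin on the work surface. World frame = base frame: x ahead of the robot, y to its left, z up, the work surface at z = 0. Lengths are in m, angles in rad, forces in N, time in s.
With the tool pointing down it reaches from about 0.425 to 0.925 m from the base axis. Payload 6.8 kg.
Tool frame: the origin (TCP) lies on the front face of the gripper's body, between the roots of the fingers; the fingertips stand 73 mm ahead of it and the grasp point (between the pads) lies 54 mm ahead of it; z points along the fingers, y is the line along which they close (so a half turn about z gives the same grasp; the last joint's range is limited). The gripper opens to 85 mm and grips with 20 to 120 N. Pads are 22 mm wide; open, the fingers measure 114 mm over their backs; the gripper's body (76 mm by 85 mm) begins 54 mm behind the grasp point. The pads swing forward as they close: fully open they stand 13 mm farther back than shut.
Start: joints at [-1.329, 0.477, 0.022, 1.555, -0.011, 1.109, -0.083], TCP at [0.231, 0.634, 0.304] pointing down, gripper open.
Joint ranges: [-2.96, 2.96], [-0.34, 2.1], [-1.41, 1.46], [0.24, 2.44], [-1.37, 4.51], [0.17, 1.92], [-2.96, 2.96]. Speed limits (rad/s): [2.39, 2.39, 3.14, 3.14, 3.14, 3.14, 3.14].

### API

Orientations are given as a unit quaternion [w, x, y, z].
In Python, from station import bot, optics gives the robot as it stands.
- The arm moves only by the tool drive_tool, never from a script. Its argument "deltas" is a list of rows, each an object with "gripper": the closure in counts, from 0 (fully open) to 255 (shut); "offset": the shift along the tool's x, y, z in units of 1000 mm (1.0 is 1000 mm), a list of three; "angular": the turn, a rotation vector about the tool's x, y, z in units of 45 degrees (1.0 is 45 degrees), a list of three. In form: [{"gripper": gripper, "offset": [dx, dy, dz], "angular": [rx, ry, rz]}, ...]. A call has 1 to 5 rows; each row is the pose to reach, as a shift and turn from the pose commanded when the call began, along the tool's axes at that moment; what a row does not reach only later rows make up. A row lasts 1/10 s, in which the tool goes at most 50 mm and 8.59 degrees, less where a joint would pass 70% of its speed; a pose out of reach is approached as far as the arm can. A call with a number of a shift or a turn outside -1 to 1 is refused whole. A call with a gripper value outside its range is refused whole. The fingers move at their own pace and stop on an object; "grip_force" is the grip in N (left out, the last holds). Time passes only in rows, so rows that repeat a pose let the fingers close. It gives the time, the measured TCP pose, the force, the opening and the grip force at its end, in the units of the state.
- bot.get_obs(): the state, without advancing time (a new reading comes with each control period).
- optics.read_camera(name): name is "side" or "top" or "wrist"; returns the picture (480x640x3 uint8, blue, green, red); there is no depth.
- optics.camera_model(name): a dict with "fx", "fy", "cx", "cy" (pixels), "cam_to_world" (4x4, takes a point from camera to world coordinates). Camera axes: x right, y up, looking along -z (the intrinsics and any distortion apply to the point x, -y, -z); pixel columns grow to the right and rows downward; lengths in m; the calibration is good to about 2 mm. The wrist camera is an equidistant fisheye: a pixel r from the principal point sees the ray r / f radians off the axis. A picture is of the moment at which its call begins: read the wrist's pose just before it. camera_model takes no time and is no camera call; for the wrist camera it gives the pose at the moment of the call.
- bot.hand_in(): hands the job in; it is judged then, once.
The state is a dict: "t": time; "q": joint angles; "joint_vel": joint speeds; "joint_torque": joint torques, N m; "eef_pos": TCP position; "tool_rot": TCP orientation; "contact_force": force on the tool from outside, world axes, zero at the start; "torque": the same for the moment, N m; "gripper_width": opening from 0.0 (shut) to 1.0 (fully open); "grasp_force": force on a finger pad.
Only numpy, scipy, OpenCV 4.12 (cv2) and the standard library are available. Lean on these libraries where they do the work, as an engineer would, in place of code of your own. Each camera call takes 0.05 s, during which the arm holds its last target. There are 200 camera calls.

### The job

Free the valve body from its holding fixture: pull the black captive screw knob up against its spring until its thread can catch, drive it anticlockwise until it is fully out and stays up by itself when you let go, then slide the yellow retainer all the way off the valve body to its stop and let go. Leave the valve body in its nest, and the solenoid, the bolt tray and the ratchet where they lie.

Things in the scene. Friction and masses are not known exactly. Their poses are not given: they have to be found in the camera images.
- fixture: aluminium base plate 170 (x) x 390 (y) x 12 mm, fixed to the table; origin at the centre of its underside, z up. Along its y: the valve body's nest (y = -105 mm), a blue bracket that carries the captive screw (axis at y = +55 mm), and the yellow retainer, a 24 mm wide bar through the bracket with a toe over the valve body's edge and an upright tab at y = +140 mm
- knob_grip (a point): captive screw's round black knurled knob, 34 mm across, 22 mm tall, axis vertical; this point is on its axis, 10 mm below its top, 12 mm above its lower face, at fixture z = 70 mm with the screw down; it rises and turns with the knob (x axis along the white mark on top). Until threaded, the knob turns freely and can be pulled up 11 mm to a solid stop; let go, it springs back down
- boss_top (a point): top centre (fixture z = 56 mm) of the steel boss, 28 mm across, under the knob. It hides a right-hand thread with one start, 0.2 to 1.8 rad anticlockwise (from above) of the knob's starting angle. It catches only if the screw is held up 9 to 11 mm, best lightly against the stop, while turned anticlockwise past the start; turned past it lower, the screw butts or slips under and must be turned back
- screw_lift (a joint): how far the screw stands out (m): 0 = down (at the start), 0.011 = stop while unthreaded. Its spring pulls down with 6 N at 0 and 3.3 N more per cm. Caught in the thread, it rises 2.6 mm per rad anticlockwise (about 0.1 N m), stays where let go, and meets a solid end stop 2.6 rad after the start, at 0.0145 = fully out. Its tip leaves the retainer's hole at 0.0123
- tab_grip (a point): grip point of the retainer's upright yellow tab, 12 mm thick along the fixture's y, 30 mm wide along its x; this point is 12 mm below the tab's top edge and 28 mm above the bar, at z = 52 mm. It moves with the retainer
- retainer (a joint): slide of the retainer (m) along the fixture's +y, away from the valve body; 0 = closed, toe over the valve body, 0.042 = fully open at its stop; about 2.5 N of friction; locked by the screw's tip until the screw is driven out
- valve_body: dark and silver valve body with worm-like channels, 128 x 128 x 24 mm, 0.9 kg, lying loose in the fixture's nest; origin at the centre of its underside
- solenoid: small upright solenoid, black coil 28 mm across with steel stem, 52 mm tall, standing on the table; origin at the centre of its underside; bystander
- bolt_tray: red open tray of bolts 80 x 110 x 25 mm on the table; origin at the centre of its underside; bystander
- ratchet: steel ratchet with black handle, 253 mm long along its y, up to 36 mm wide and 25 mm tall, lying on the table; origin on the underside near the middle; bystander
Things that resemble listed ones, but are neither listed nor needed, are in the scene too. There is more than one size of the valve_body; the job needs the smallest.

How it is judged:
By the outcome, as a careful person would: the job done as asked, in the order asked, and still so for the second after the job is handed in, with the robot touching nothing.
It also fails if it takes over 72 s, if anything falls off the work surface, if the arm or the gripper's body presses on something with over 40 N, if the wrist force passes 120 N, or if a joint passes its speed limit or range.

## Working session

There is one attempt and no reset: what is moved stays moved. The work goes in short steps, Python scripts to look and compute and a tool call to move; the robot and the scene stay as the last step left them, time stands still between calls to the robot, and variables do not carry over. Pictures are saved under pics/ and viewed, at most 12 in all, crops included, and the job is handed in when it is done.

Besides the shell and the picture viewer there is one more tool, called after "Call:" in YAML: its name, and indented under it one key for each argument. drive_tool: Moves the arm, as the interface text tells. Its arguments: {"type":"object","properties":{"deltas":{"type":"array"},"grip_force":{"type":"number"}},"required":["deltas"]}

```bash
mkdir -p pics; python3 - <<'E'
from station import bot, optics
import cv2
o=bot.get_obs(); print({k:o[k] for k in('t','eef_pos','tool_rot','gripper_width','contact_force')})
for n in('top','side'):
    m=optics.camera_model(n); print(n,m)
    cv2.imwrite(f'pics/{n}0.png',optics.read_camera(n))
E
```

```text
{'t': 0.0, 'eef_pos': array([0.23118543, 0.63366505, 0.30290782]), 'tool_rot': array([-1.04413993e-04,  1.74028690e-01,  9.84740135e-01, -9.33315145e-04]), 'gripper_width': 1.0031432774589168, 'contact_force': array([-0.78972336,  0.24546485,  0.41552198])}
top {'fx': 573.3008295819525, 'fy': 573.3008295819525, 'cx': 321.20300395434384, 'cy': 243.72341308845574, 'cam_to_world': array([[ 0.01220407,  0.97752601, -0.21046129,  0.265226  ],
       [-0.99991828,  0.01273223,  0.00115471,  0.00830465],
       [ 0.0038084 ,  0.21043   ,  0.97760151,  1.12476978],
       [ 0.        ,  0.        ,  0.        ,  1.        ]])}
side {'fx': 595.8271036416234, 'fy': 595.8271036416234, 'cx': 312.8934093280144, 'cy': 228.2344282376608, 'cam_to_world': array([[ 0.96385499,  0.12507595, -0.23524362,  0.22699128],
       [-0.26572424,  0.51540017, -0.81471056, -0.89633944],
       [ 0.01934391,  0.84777277,  0.53000674,  0.65676853],
       [ 0.        ,  0.        ,  0.        ,  1.        ]])}
```

View pics/top0.png

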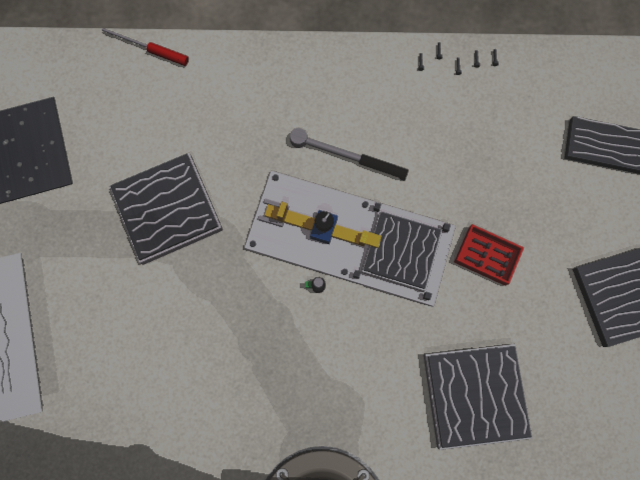

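View pics/side0.png

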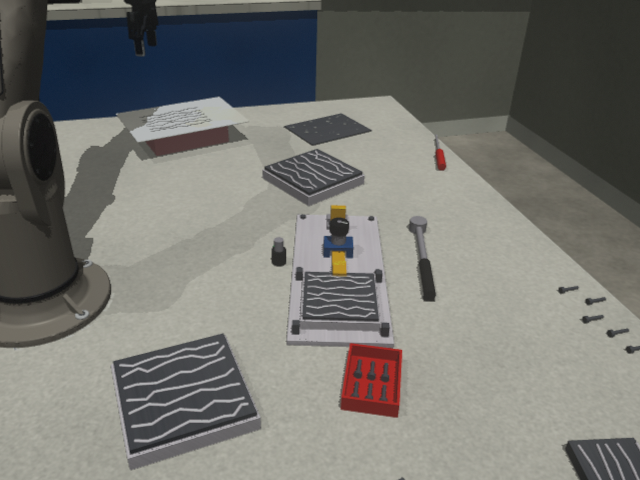

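Top view: the fixture plate has corners near (271,172), (451,223), (434,305) and (244,248), with the knob near (325,220) and the tab near (277,210). 

Valve-body candidates are the nested one (400,250) and loose ones at (165,208), (477,395), (610,145) and (615,295). The nested one is the smallest and sits in the fixture, so it fits. I'll confirm it in a crop.

```bash
cat > h.py <<'E'
import numpy as np, cv2
from station import bot, optics
def ray(m,u,v,fish=False):
    x,y=(u-m['cx'])/m['fx'],(v-m['cy'])/m['fy']
    if fish:
        r=np.hypot(x,y); s=np.sin(r)/max(r,1e-9); d=np.array([x*s,-y*s,-np.cos(r)])
    else: d=np.array([x,-y,-1.])
    T=m['cam_to_world']; return T[:3,3],T[:3,:3]@d
def at_z(m,u,v,z,fish=False):
    c,d=ray(m,u,v,fish); return c+d*(z-c[2])/d[2]
E
python3 - <<'E'
from h import *
m=optics.camera_model('top')
C=np.array([at_z(m,u,v,.012) for u,v in[(271,172),(451,223),(434,305),(244,248)]])
print(C.round(4),'sides',np.linalg.norm(np.roll(C,-1,0)-C,axis=1))
print('centre',C.mean(0))
d=(C[0]+C[3]-C[1]-C[2])[:2]; print('y axis ang',np.degrees(np.arctan2(d[1],d[0])))
print('knob top',at_z(m,326,216,.08),'tab',at_z(m,282,206,.064))
im=cv2.imread('pics/top0.png')[160:320,230:460]
cv2.imwrite('pics/c1.png',cv2.resize(im,None,fx=3.4,fy=3.4,interpolation=cv2.INTER_CUBIC))
E
```

```text
[[ 0.6531  0.1112  0.012 ]
 [ 0.5506 -0.2524  0.012 ]
 [ 0.3859 -0.2136  0.012 ]
 [ 0.4941  0.1598  0.012 ]] sides [0.37779679 0.16924117 0.38875676 0.16622827]
centre [ 0.52093689 -0.04873811  0.012     ]
y axis ang 74.04724728721386
knob top [ 0.54368276 -0.00131331  0.08      ] tab [0.56666941 0.08319412 0.064     ]
```

View pics/c1.png

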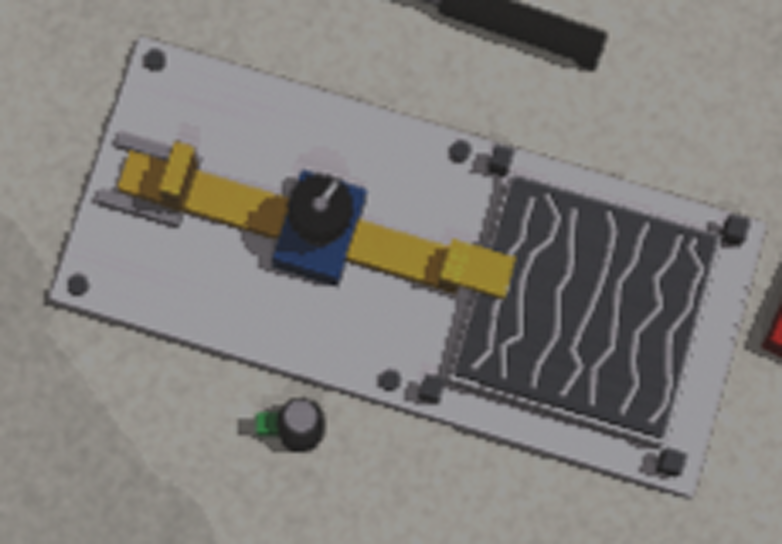

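The crop shows the nested valve body under the yellow toe at crop (480,270), which confirms it. The knob is at crop (320,207), with its white mark pointing from (320,205) to (337,180). The tab's top is at crop (183,157).

```bash
python3 - <<'E'
from h import *
m=optics.camera_model('top')
P=lambda u,v,z: at_z(m,230+u/3.4,160+v/3.4,z)
C=np.array([P(140,38,.012),P(765,218,.012),P(692,495,.012),P(47,300,.012)])
print('sides',np.linalg.norm(np.roll(C,-1,0)-C,axis=1))
c=C.mean(0);d=(C[0]+C[3]-C[1]-C[2])[:2];a=np.arctan2(d[1],d[0]);u=np.array([np.cos(a),np.sin(a)])
print(c,np.degrees(a)); print('knob pred',c[:2]+.055*u,'tab pred',c[:2]+.14*u)
k=P(319,204,.08);t=P(183,157,.064);print('knob',k,'tab',t,np.linalg.norm((k-t)[:2]),np.degrees(np.arctan2(*(t-k)[1::-1])))
o=bot.get_obs()
from scipy.spatial.transform import Rotation as R
q=o['tool_rot'];Rm=R.from_quat(np.r_[q[1:],q[0]]).as_matrix();print(Rm.round(3))
E
```

```text
sides [0.38621937 0.17049215 0.3883519  0.16856684]
[ 0.52042029 -0.05047827  0.012     ] 73.8592482991363
knob pred [0.53571018 0.00235372] tab pred [0.55934    0.08400317]
knob [0.5358521  0.00269904 0.08      ] tab [0.56636457 0.0796862  0.064     ] 0.08281324414653028 68.37999409551023
[[-0.939  0.343 -0.   ]
 [ 0.343  0.939 -0.002]
 [-0.    -0.002 -1.   ]]
```

Call:
drive_tool:
  deltas:
    - {"gripper":0,"offset":[-0.034,-0.033,0],"angular":[0,0,0]}
    - {"gripper":0,"offset":[-0.068,-0.066,0],"angular":[0,0,0]}
    - {"gripper":0,"offset":[-0.102,-0.099,0],"angular":[0,0,0]}
    - {"gripper":0,"offset":[-0.136,-0.132,0],"angular":[0,0,0]}
    - {"gripper":0,"offset":[-0.17,-0.165,0],"angular":[0,0,0]}
  grip_force: 40

```text
t: 0.6
eef_pos: [0.335, 0.4188, 0.3036]
tool_rot: [-0.0, 0.174, 0.985, -0.0]
contact_force: [1.2, -0.4, -0.5]
gripper_width: 1.002
grasp_force: 0.0
```

```bash
python3 -c "
from station import bot
o=bot.get_obs();print(o['t'],o['q'].round(3),o['eef_pos'],o['tool_rot'])"
```

```text
0.6 [-1.076  0.249  0.075  1.892 -0.022  1.002  0.23 ] [0.33495612 0.41882578 0.30359138] [-8.25284262e-05  1.73968230e-01  9.84751228e-01 -2.60569975e-04]
```

Call:
drive_tool:
  deltas:
    - {"gripper":0,"offset":[-0.0345,-0.0335,0],"angular":[0,0,0.18]}
    - {"gripper":0,"offset":[-0.069,-0.067,0],"angular":[0,0,0.36]}
    - {"gripper":0,"offset":[-0.1035,-0.1005,0],"angular":[0,0,0.54]}
    - {"gripper":0,"offset":[-0.138,-0.134,0],"angular":[0,0,0.72]}
    - {"gripper":0,"offset":[-0.1725,-0.1675,0],"angular":[0,0,0.9]}

```text
t: 1.1
eef_pos: [0.4394, 0.2024, 0.3038]
tool_rot: [-0.0, 0.507, 0.862, 0.0]
contact_force: [1.1, 0.5, 0.6]
gripper_width: 0.999
grasp_force: 0.0
```

Call:
drive_tool:
  deltas:
    - {"gripper":0,"offset":[-0.0443,-0.0028,0],"angular":[0,0,0.18]}
    - {"gripper":0,"offset":[-0.0886,-0.0056,0],"angular":[0,0,0.36]}
    - {"gripper":0,"offset":[-0.133,-0.0085,0],"angular":[0,0,0.54]}
    - {"gripper":0,"offset":[-0.177,-0.0113,0],"angular":[0,0,0.72]}
    - {"gripper":0,"offset":[-0.221,-0.0142,0],"angular":[0,0,0.9]}

```text
t: 1.6
eef_pos: [0.5357, 0.0033, 0.3038]
tool_rot: [-0.0, 0.774, 0.634, 0.0]
contact_force: [0.4, 1.0, -0.1]
gripper_width: 1.003
grasp_force: 0.0
```

Call:
drive_tool:
  deltas:
    - {"gripper":0,"offset":[0,0,0.008],"angular":[0,0,0.18]}
    - {"gripper":0,"offset":[0,0,0.016],"angular":[0,0,0.36]}
    - {"gripper":0,"offset":[0,0,0.024],"angular":[0,0,0.54]}
    - {"gripper":0,"offset":[0,0,0.032],"angular":[0,0,0.72]}
    - {"gripper":0,"offset":[0,0,0.04],"angular":[0,0,0.9]}

```text
t: 2.1
eef_pos: [0.5352, 0.0049, 0.2633]
tool_rot: [-0.0, 0.945, 0.327, -0.0]
contact_force: [-0.5, 0.1, 0.5]
gripper_width: 0.999
grasp_force: 0.0
```

Call:
drive_tool:
  deltas:
    - {"gripper":0,"offset":[0,0,0.008],"angular":[0,0,0.18]}
    - {"gripper":0,"offset":[0,0,0.016],"angular":[0,0,0.36]}
    - {"gripper":0,"offset":[0,0,0.024],"angular":[0,0,0.54]}
    - {"gripper":0,"offset":[0,0,0.032],"angular":[0,0,0.72]}
    - {"gripper":0,"offset":[0,0,0.04],"angular":[0,0,0.9]}

```text
t: 2.6
eef_pos: [0.5352, 0.0051, 0.2234]
tool_rot: [0.0, 1.0, -0.021, -0.0]
contact_force: [-0.2, 0.1, 0.4]
gripper_width: 0.998
grasp_force: 0.0
```

```bash
python3 - <<'E'
from h import *
o=bot.get_obs();print(o['t'],o['q'].round(3),o['eef_pos'],o['tool_rot'])
m=optics.camera_model('wrist');im=optics.read_camera('wrist');cv2.imwrite('pics/w1.png',im)
import json;json.dump({k:np.asarray(v).tolist() for k,v in m.items()},open('w1.json','w'));print(m)
E
```

```text
2.6 [-0.759  0.45   0.817  2.006 -0.431  0.864 -1.316] [0.53519046 0.00509511 0.2233538 ] [ 2.61267393e-05  9.99787233e-01 -2.06257728e-02 -2.57210120e-04]
{'fx': 371.64829954431775, 'fy': 371.64829954431775, 'cx': 320.33584147284125, 'cy': 241.4250812973916, 'cam_to_world': array([[-0.04054114,  0.95307766,  0.29999898,  0.61375792],
       [-0.99917633, -0.03814412, -0.01384485,  0.00192765],
       [-0.00175202, -0.30031317,  0.95383905,  0.29298577],
       [ 0.        ,  0.        ,  0.        ,  1.        ]])}
```

View pics/w1.png

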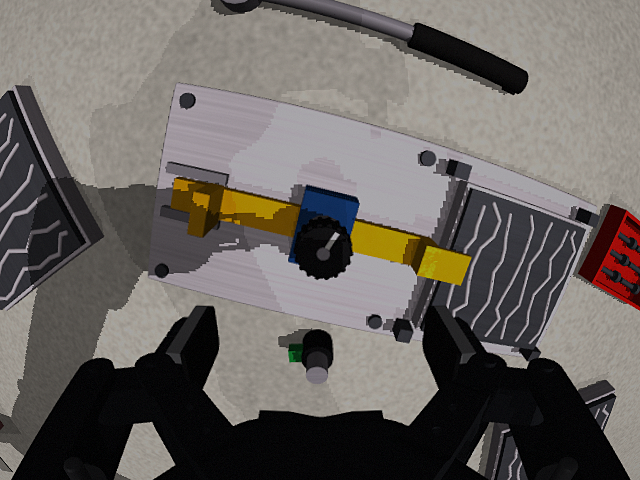

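The wrist view shows the knob's top disc centred near (323,252), and the upright tab near (203,212) with its upper end leaning down-image. The solenoid's top is at (317,375), close to the fixture's near edge.

```bash
python3 - <<'E'
from h import *
import json
m={k:np.array(v) for k,v in json.load(open('w1.json')).items()}
for n,u,v,z in[('knob',323,251,.08),('tabtop',200,220,.064),('sol top',317,375,.052),('c0',177,83,.012),('c1',600,205,.012),('c3',149,275,.012),('c1t',0,0,0)][:6]:
    print(n,at_z(m,u,v,z,True).round(4))
im=cv2.imread('pics/w1.png')
a=cv2.resize(im[160:290,150:370],None,fx=3.6,fy=3.6,interpolation=cv2.INTER_CUBIC);cv2.imwrite('pics/c2.png',a)
E
```

```text
knob [0.5406 0.0037 0.08  ]
tabtop [0.5597 0.0838 0.064 ]
sol top [0.4253 0.0127 0.052 ]
c0 [0.6587 0.112  0.012 ]
c1 [ 0.5511 -0.2615  0.012 ]
c3 [0.5003 0.1587 0.012 ]
```

View pics/c2.png

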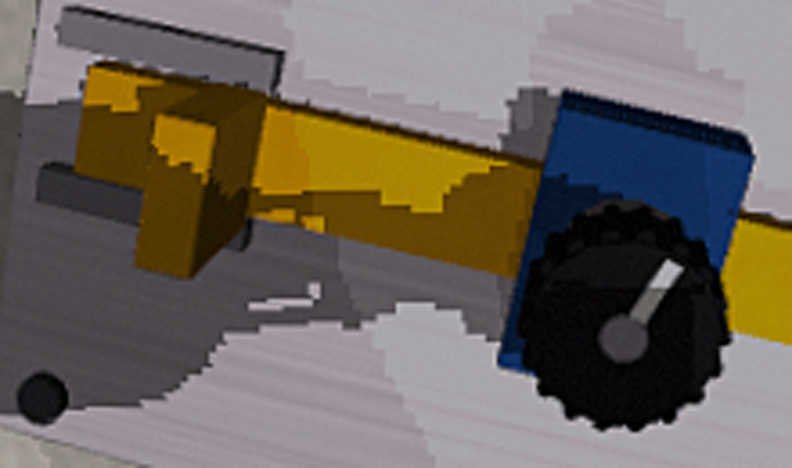

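Call:
drive_tool:
  deltas:
    - {"gripper":0,"offset":[0.003,0.0015,0.01],"angular":[0,0,0.18]}
    - {"gripper":0,"offset":[0.003,0.0015,0.02],"angular":[0,0,0.36]}
    - {"gripper":0,"offset":[0.003,0.0015,0.03],"angular":[0,0,0.54]}
    - {"gripper":0,"offset":[0.003,0.0015,0.04],"angular":[0,0,0.72]}
    - {"gripper":0,"offset":[0.003,0.0015,0.05],"angular":[0,0,0.9]}

```text
t: 3.15
eef_pos: [0.5383, 0.0036, 0.1735]
tool_rot: [-0.0, 0.931, -0.364, -0.0]
contact_force: [-0.2, -0.2, -0.8]
gripper_width: 1.002
grasp_force: 0.0
```

Call:
drive_tool:
  deltas:
    - {"gripper":0,"offset":[0,0,0.01],"angular":[0,0,0.16]}
    - {"gripper":0,"offset":[0,0,0.02],"angular":[0,0,0.32]}
    - {"gripper":0,"offset":[0,0,0.03],"angular":[0,0,0.48]}
    - {"gripper":0,"offset":[0,0,0.04],"angular":[0,0,0.64]}
    - {"gripper":0,"offset":[0,0,0.046],"angular":[0,0,0.7]}

```text
t: 3.65
eef_pos: [0.538, 0.0037, 0.127]
tool_rot: [0.001, 0.798, -0.602, -0.001]
contact_force: [0.4, -0.1, -0.1]
gripper_width: 1.0
grasp_force: 0.0
```

Call:
drive_tool:
  deltas:
    - {"gripper":60,"offset":[0,0,0],"angular":[0,0,0]}
    - {"gripper":90,"offset":[0,0,0],"angular":[0,0,0]}
    - {"gripper":100,"offset":[0,0,0],"angular":[0,0,0]}
  grip_force: 40

```text
t: 3.95
eef_pos: [0.5386, 0.0034, 0.1283]
tool_rot: [-0.0, 0.799, -0.601, 0.0]
contact_force: [-0.5, -0.3, -0.6]
gripper_width: 0.608
grasp_force: 0.0
```

```bash
python3 - <<'E'
from h import *
o=bot.get_obs();print(o)
im=optics.read_camera('wrist');cv2.imwrite('pics/w2.png',im)
E
```

```text
{'t': 3.95, 'q': array([-0.82283133,  0.73770538,  0.97242024,  2.06187884, -0.86552067,
        0.81871302, -2.18177517]), 'joint_vel': array([-0.00072364, -0.00223859,  0.00267255, -0.00021294, -0.00296263,
       -0.00010698, -0.00473619]), 'joint_torque': array([-4.97834478e-02, -4.57365882e+01,  1.63631129e+01, -1.48202062e+01,
        1.63716398e-02,  8.18638742e-03,  1.79103529e-02]), 'eef_pos': array([0.53859038, 0.00338359, 0.12828731]), 'tool_rot': array([-2.92251638e-04,  7.98972988e-01, -6.01366838e-01,  6.98441425e-05]), 'contact_force': array([-0.48958109, -0.31403228, -0.60854511]), 'torque': array([ 0.01535658, -0.00080664, -0.05556299]), 'grasp_force': 0.0, 'gripper_width': 0.607793756561367}
```

View pics/w2.png

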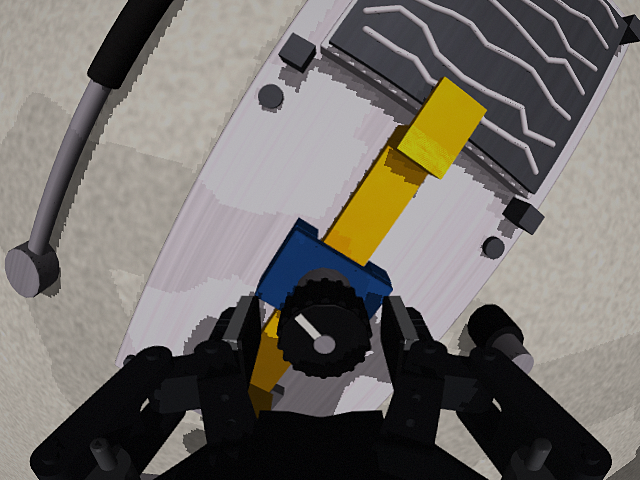

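The knob's cap is at (324,343), between the pads at u≈243 and 395, so it is centred. The solenoid is clear of the fingers.

```bash
python3 - <<'E'
from h import *
m=optics.camera_model('wrist')
print(at_z(m,323,343,.081,True),at_z(m,324,335,.08,True))
E
```

```text
[0.53962879 0.00302784 0.081     ] [5.40087692e-01 1.16473979e-04 8.00000000e-02]
```

Call:
drive_tool:
  deltas:
    - {"gripper":255,"offset":[0,0,0],"angular":[0,0,0]}
    - {"gripper":255,"offset":[0,0,0],"angular":[0,0,0]}
    - {"gripper":255,"offset":[0,0,0],"angular":[0,0,0]}
    - {"gripper":255,"offset":[0,0,0],"angular":[0,0,0]}
    - {"gripper":255,"offset":[0,0,0],"angular":[0,0,0]}
  grip_force: 50

```text
t: 4.5
eef_pos: [0.5379, 0.0031, 0.1285]
tool_rot: [-0.0, 0.798, -0.602, -0.001]
contact_force: [-3.7, 0.9, 7.2]
gripper_width: 0.384
grasp_force: 49.1
```

Call:
drive_tool:
  deltas:
    - {"gripper":255,"offset":[0,0,-0.003],"angular":[0,0,0]}
    - {"gripper":255,"offset":[0,0,-0.006],"angular":[0,0,0]}
    - {"gripper":255,"offset":[0,0,-0.009],"angular":[0,0,0]}
    - {"gripper":255,"offset":[0,0,-0.01],"angular":[0,0,0]}
    - {"gripper":255,"offset":[0,0,-0.01],"angular":[0,0,0]}

```text
t: 5.0
eef_pos: [0.5378, 0.0033, 0.1376]
tool_rot: [0.0, 0.798, -0.602, -0.0]
contact_force: [-1.4, -1.8, -9.4]
gripper_width: 0.377
grasp_force: 50.8
```

Call:
drive_tool:
  deltas:
    - {"gripper":255,"offset":[0,0,-0.001],"angular":[0,0,0]}
    - {"gripper":255,"offset":[0,0,-0.001],"angular":[0,0,0]}

```text
t: 5.2
eef_pos: [0.5378, 0.0033, 0.1386]
tool_rot: [0.0, 0.798, -0.602, -0.0]
contact_force: [-2.7, -2.5, -10.2]
gripper_width: 0.381
grasp_force: 50.7
```

Call:
drive_tool:
  deltas:
    - {"gripper":255,"offset":[0,0,-0.001],"angular":[0,0,0]}
    - {"gripper":255,"offset":[0,0,-0.001],"angular":[0,0,0]}

```text
t: 5.4
eef_pos: [0.5379, 0.0033, 0.1397]
tool_rot: [0.0, 0.798, -0.602, -0.0]
contact_force: [-2.5, -1.6, -10.4]
gripper_width: 0.38
grasp_force: 50.6
```

Call:
drive_tool:
  deltas:
    - {"gripper":255,"offset":[0,0,-0.001],"angular":[0,0,0]}
    - {"gripper":255,"offset":[0,0,-0.001],"angular":[0,0,0]}

```text
t: 5.6
eef_pos: [0.5378, 0.0034, 0.1402]
tool_rot: [0.001, 0.798, -0.602, -0.0]
contact_force: [-2.2, -3.1, -17.7]
gripper_width: 0.382
grasp_force: 51.8
```

Call:
drive_tool:
  deltas:
    - {"gripper":255,"offset":[0,0,0.0003],"angular":[0,0,-0.1]}
    - {"gripper":255,"offset":[0,0,0.0003],"angular":[0,0,-0.2]}
    - {"gripper":255,"offset":[0,0,0.0003],"angular":[0,0,-0.3]}
    - {"gripper":255,"offset":[0,0,0.0003],"angular":[0,0,-0.4]}
    - {"gripper":255,"offset":[0,0,0.0003],"angular":[0,0,-0.5]}

```text
t: 6.1
eef_pos: [0.5379, 0.0034, 0.1403]
tool_rot: [0.0, 0.901, -0.434, -0.0]
contact_force: [-1.8, -1.9, -15.4]
gripper_width: 0.381
grasp_force: 52.2
```

Call:
drive_tool:
  deltas:
    - {"gripper":255,"offset":[0,0,0],"angular":[0,0,-0.1]}
    - {"gripper":255,"offset":[0,0,0],"angular":[0,0,-0.2]}
    - {"gripper":255,"offset":[0,0,0],"angular":[0,0,-0.3]}
    - {"gripper":255,"offset":[0,0,0],"angular":[0,0,-0.4]}
    - {"gripper":255,"offset":[0,0,0],"angular":[0,0,-0.5]}

```text
t: 6.6
eef_pos: [0.538, 0.0035, 0.1407]
tool_rot: [-0.0, 0.968, -0.25, -0.001]
contact_force: [-2.9, -0.2, -9.7]
gripper_width: 0.376
grasp_force: 52.6
```

Call:
drive_tool:
  deltas:
    - {"gripper":255,"offset":[0,0,0],"angular":[0,0,-0.1]}
    - {"gripper":255,"offset":[0,0,0],"angular":[0,0,-0.2]}
    - {"gripper":255,"offset":[0,0,0],"angular":[0,0,-0.3]}
    - {"gripper":255,"offset":[0,0,0],"angular":[0,0,-0.4]}

```text
t: 7.0
eef_pos: [0.538, 0.0035, 0.1407]
tool_rot: [-0.0, 0.995, -0.095, -0.001]
contact_force: [-2.8, -1.4, -10.3]
gripper_width: 0.375
grasp_force: 52.5
```

```bash
python3 -c "
from station import bot
o=bot.get_obs();print(o['t'],o['q'].round(3),o['eef_pos'],o['torque'],o['contact_force'])"
```

```text
7.0 [-0.67   0.585  0.722  2.049 -0.587  0.722 -1.334] [0.53797071 0.00354213 0.14067606] [ 0.06365772  0.62842789 -0.03320915] [ -2.79922377  -1.43544523 -10.27215246]
```

Call:
drive_tool:
  deltas:
    - {"gripper":255,"offset":[0,0,-0.0003],"angular":[0,0,0]}
    - {"gripper":255,"offset":[0,0,-0.0003],"angular":[0,0,-0.1]}
    - {"gripper":255,"offset":[0,0,-0.0003],"angular":[0,0,-0.2]}
    - {"gripper":255,"offset":[0,0,-0.0003],"angular":[0,0,-0.3]}

```text
t: 7.4
eef_pos: [0.538, 0.0036, 0.1408]
tool_rot: [-0.0, 1.0, 0.022, -0.001]
contact_force: [-2.8, 0.3, -10.5]
gripper_width: 0.377
grasp_force: 52.6
```

Call:
drive_tool:
  deltas:
    - {"gripper":255,"offset":[0,0,-0.0002],"angular":[0,0,-0.1]}
    - {"gripper":255,"offset":[0,0,-0.0002],"angular":[0,0,-0.2]}
    - {"gripper":255,"offset":[0,0,-0.0002],"angular":[0,0,-0.3]}
    - {"gripper":255,"offset":[0,0,-0.0002],"angular":[0,0,-0.4]}

```text
t: 7.8
eef_pos: [0.5379, 0.0037, 0.141]
tool_rot: [-0.001, 0.984, 0.178, -0.001]
contact_force: [-3.2, 1.1, -9.7]
gripper_width: 0.381
grasp_force: 52.6
```

```bash
cat > s.py <<'E'
from h import *
o=bot.get_obs();print(o['t'],o['q'].round(3),o['eef_pos'],o['torque'].round(3),o['contact_force'].round(1))
E
python3 s.py
```

```text
7.8 [-0.568  0.539  0.577  2.043 -0.458  0.689 -0.908] [0.53787976 0.00373837 0.1409769 ] [ 0.388  0.749 -0.067] [-3.2  1.1 -9.7]
```

Call:
drive_tool:
  deltas:
    - {"gripper":255,"offset":[0,0,-0.0002],"angular":[0,0,-0.1]}
    - {"gripper":255,"offset":[0,0,-0.0002],"angular":[0,0,-0.2]}
    - {"gripper":255,"offset":[0,0,-0.0002],"angular":[0,0,-0.3]}
    - {"gripper":255,"offset":[0,0,-0.0002],"angular":[0,0,-0.4]}

```text
t: 8.2
eef_pos: [0.5378, 0.0038, 0.1412]
tool_rot: [-0.001, 0.944, 0.329, -0.001]
contact_force: [-3.9, 1.6, -8.0]
gripper_width: 0.379
grasp_force: 52.8
```

```bash
python3 s.py; python3 - <<'E'
from h import *
im=optics.read_camera('wrist');cv2.imwrite('pics/w3.png',cv2.resize(im[230:410,200:440],None,fx=3.3,fy=3.3,interpolation=cv2.INTER_CUBIC))
E
```

```text
8.2 [-0.506  0.519  0.493  2.039 -0.387  0.676 -0.661] [0.53782849 0.00377766 0.14121512] [ 0.528  0.924 -0.068] [-3.9  1.6 -8. ]
```

View pics/w3.png

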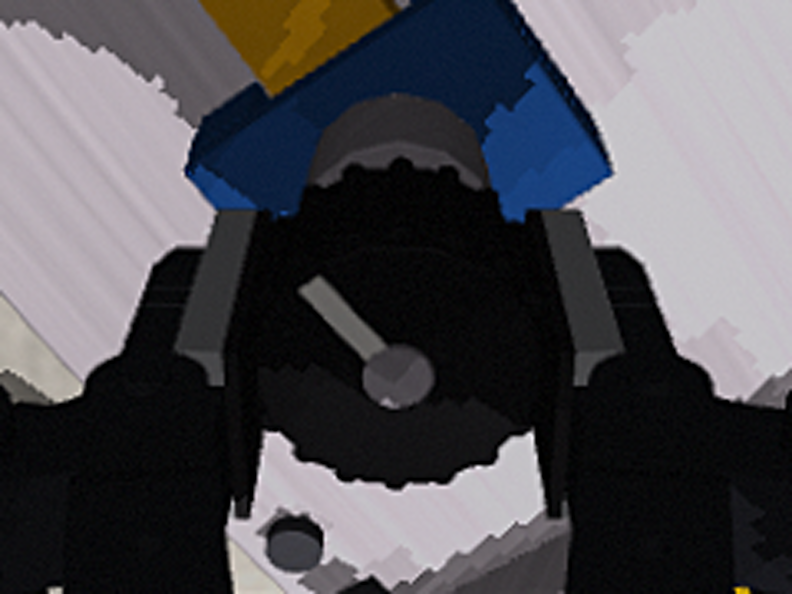

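The mark keeps its angle relative to the tool (cap at crop (397,375), mark to (312,283)), so the knob turns with the gripper and hasn't slipped. The knob now appears to be above the unthreaded stop. I'll turn on and follow the pitch.

Call:
drive_tool:
  deltas:
    - {"gripper":255,"offset":[0,0,-0.0002],"angular":[0,0,-0.1]}
    - {"gripper":255,"offset":[0,0,-0.0004],"angular":[0,0,-0.2]}
    - {"gripper":255,"offset":[0,0,-0.0006],"angular":[0,0,-0.3]}
    - {"gripper":255,"offset":[0,0,-0.0008],"angular":[0,0,-0.4]}
    - {"gripper":255,"offset":[0,0,-0.001],"angular":[0,0,-0.5]}

```text
t: 8.75
eef_pos: [0.5377, 0.0037, 0.1422]
tool_rot: [-0.001, 0.862, 0.507, -0.001]
contact_force: [-3.7, 2.7, -7.1]
gripper_width: 0.383
grasp_force: 52.9
```

```bash
python3 s.py
```

```text
8.75 [-0.428  0.498  0.389  2.033 -0.299  0.666 -0.352] [0.53772626 0.00373434 0.14219236] [ 0.577  1.151 -0.104] [-3.7  2.7 -7.1]
```

Call:
drive_tool:
  deltas:
    - {"gripper":255,"offset":[0,0,-0.0002],"angular":[0,0,-0.1]}
    - {"gripper":255,"offset":[0,0,-0.0004],"angular":[0,0,-0.2]}
    - {"gripper":255,"offset":[0,0,-0.0006],"angular":[0,0,-0.3]}
    - {"gripper":255,"offset":[0,0,-0.0008],"angular":[0,0,-0.4]}
    - {"gripper":255,"offset":[0,0,-0.001],"angular":[0,0,-0.5]}

```text
t: 9.25
eef_pos: [0.5376, 0.0037, 0.1431]
tool_rot: [-0.001, 0.747, 0.665, -0.001]
contact_force: [-4.2, 2.5, -6.6]
gripper_width: 0.379
grasp_force: 52.9
```

```bash
python3 s.py
```

```text
9.25 [-0.348  0.483  0.285  2.028 -0.216  0.662 -0.038] [0.53757176 0.00366231 0.14312614] [ 0.46   1.245 -0.133] [-4.2  2.5 -6.6]
```

Call:
drive_tool:
  deltas:
    - {"gripper":255,"offset":[0,0,-0.0002],"angular":[0,0,-0.1]}
    - {"gripper":255,"offset":[0,0,-0.0004],"angular":[0,0,-0.2]}
    - {"gripper":255,"offset":[0,0,-0.0006],"angular":[0,0,-0.3]}
    - {"gripper":255,"offset":[0,0,-0.0006],"angular":[0,0,-0.3]}

```text
t: 9.65
eef_pos: [0.5377, 0.0043, 0.1437]
tool_rot: [-0.001, 0.664, 0.748, -0.0]
contact_force: [-4.8, 4.4, -7.3]
gripper_width: 0.384
grasp_force: 52.6
```

```bash
python3 s.py
```

```text
9.65 [-0.3    0.476  0.223  2.024 -0.169  0.661  0.152] [0.53770022 0.0042747  0.14369102] [ 0.94   0.947 -0.146] [-4.8  4.4 -7.3]
```

Call:
drive_tool:
  deltas:
    - {"gripper":255,"offset":[0,0,-0.0002],"angular":[0,0,-0.1]}
    - {"gripper":255,"offset":[0,0,-0.0004],"angular":[0,0,-0.2]}
    - {"gripper":255,"offset":[0,0,-0.0006],"angular":[0,0,-0.3]}
    - {"gripper":255,"offset":[0,0,-0.0006],"angular":[0,0,-0.3]}

```text
t: 10.05
eef_pos: [0.5379, 0.0027, 0.1442]
tool_rot: [-0.001, 0.573, 0.82, -0.0]
contact_force: [-3.1, 0.2, -10.7]
gripper_width: 0.374
grasp_force: 52.0
```

```bash
python3 s.py
```

```text
10.05 [-0.251  0.471  0.163  2.021 -0.121  0.661  0.342] [0.53786957 0.00267113 0.14415243] [-0.002  0.778 -0.73 ] [ -3.1   0.2 -10.7]
```

Call:
drive_tool:
  deltas:
    - {"gripper":60,"offset":[0,0,0],"angular":[0,0,0]}
    - {"gripper":60,"offset":[0,0,0],"angular":[0,0,0]}
    - {"gripper":60,"offset":[0,0,0],"angular":[0,0,0]}
    - {"gripper":60,"offset":[0,0,0],"angular":[0,0,0]}
    - {"gripper":60,"offset":[0,0,0],"angular":[0,0,0]}

```text
t: 10.55
eef_pos: [0.5389, 0.0035, 0.1449]
tool_rot: [0.001, 0.57, 0.821, 0.0]
contact_force: [0.2, 0.7, 1.0]
gripper_width: 0.764
grasp_force: 0.0
```

Call:
drive_tool:
  deltas:
    - {"gripper":60,"offset":[0,0,-0.02],"angular":[0,0,0]}
    - {"gripper":60,"offset":[0,0,-0.04],"angular":[0,0,0]}
    - {"gripper":60,"offset":[0,0,-0.06],"angular":[0,0,0]}
    - {"gripper":60,"offset":[0,0,-0.06],"angular":[0,0,0]}

```text
t: 10.95
eef_pos: [0.54, 0.0034, 0.2071]
tool_rot: [0.002, 0.57, 0.821, 0.002]
contact_force: [0.3, 0.5, 0.4]
gripper_width: 0.763
grasp_force: 0.0
```

```bash
python3 s.py; python3 - <<'E'
from h import *
o=bot.get_obs();print(o['tool_rot'])
m=optics.camera_model('wrist');im=optics.read_camera('wrist');cv2.imwrite('pics/w4.png',im)
import json;json.dump({k:np.asarray(v).tolist() for k,v in m.items()},open('w4.json','w'))
E
```

```text
10.95 [-0.27   0.375  0.184  1.982 -0.095  0.787  0.324] [0.54003901 0.00344271 0.20707821] [ 0.074 -0.034 -0.012] [0.3 0.5 0.4]
[0.00189075 0.570458   0.82132262 0.0018025 ]
```

View pics/w4.png

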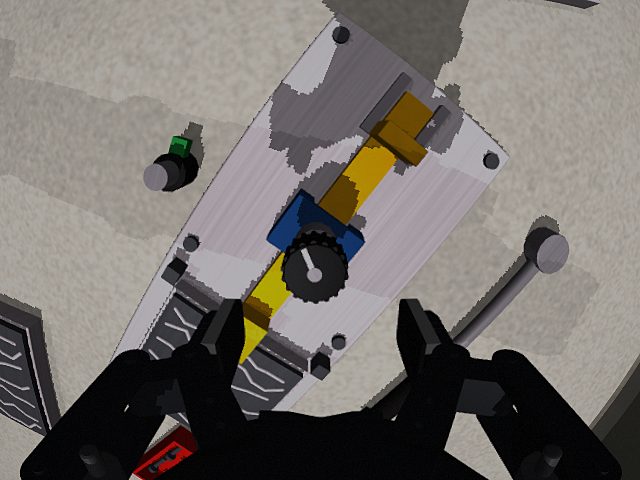

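The knob stays up by itself, with the boss visible under it and its cap at (314,274). The tab's top face is near (404,143), clear on both sides.

```bash
python3 - <<'E'
from h import *
import json
m={k:np.array(v) for k,v in json.load(open('w4.json')).items()}
for z in(.081,.0955): print('knob',z,at_z(m,314,274,z,True))
for u,v in[(404,143),(382,127),(424,160)]: print('tab',at_z(m,u,v,.064,True))
C=np.array([at_z(m,u,v,.012,True) for u,v in((338,13),(508,158))]);print(C,np.linalg.norm(C[0]-C[1]),np.degrees(np.arctan2(*(C[1]-C[0])[1::-1])))
cv2.imwrite('pics/c4.png',cv2.resize(cv2.imread('pics/w4.png')[60:210,330:480],None,fx=4,fy=4,interpolation=cv2.INTER_CUBIC))
E
```

```text
knob 0.081 [ 0.54080193 -0.00136146  0.081     ]
knob 0.0955 [0.53887187 0.0043167  0.0955    ]
tab [0.56374611 0.08558415 0.064     ]
tab [0.54836745 0.08924525 0.064     ]
tab [0.57876084 0.08104738 0.064     ]
[[0.49816258 0.15980202 0.012     ]
 [0.65799033 0.11202405 0.012     ]] 0.16681619505860637 -16.643202109893277
```

View pics/c4.png

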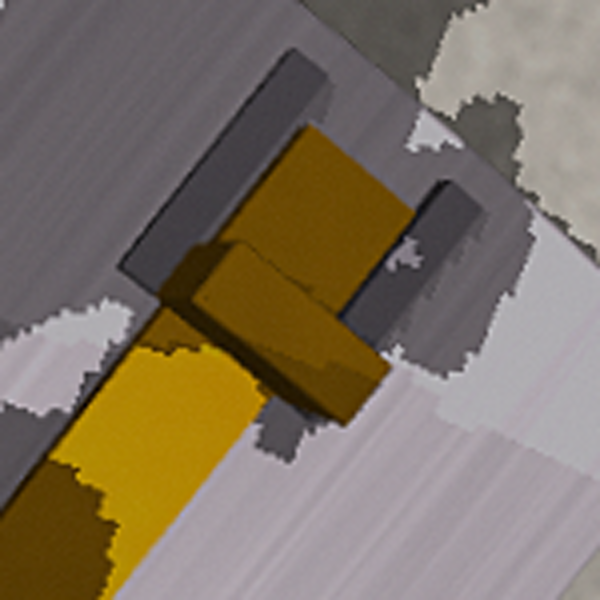

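Call:
drive_tool:
  deltas:
    - {"gripper":60,"offset":[0.014,0.01,0],"angular":[0,0,-0.18]}
    - {"gripper":60,"offset":[0.028,0.02,0],"angular":[0,0,-0.36]}
    - {"gripper":60,"offset":[0.042,0.03,0],"angular":[0,0,-0.54]}
    - {"gripper":60,"offset":[0.056,0.04,0],"angular":[0,0,-0.72]}
    - {"gripper":60,"offset":[0.069,0.0495,0],"angular":[0,0,-0.9]}

```text
t: 11.5
eef_pos: [0.5602, 0.0861, 0.2033]
tool_rot: [-0.001, 0.248, 0.969, -0.0]
contact_force: [-0.5, -0.4, 1.1]
gripper_width: 0.762
grasp_force: 0.0
```

Call:
drive_tool:
  deltas:
    - {"gripper":60,"offset":[0,0,0.005],"angular":[0,0,-0.14]}
    - {"gripper":60,"offset":[0,0,0.01],"angular":[0,0,-0.28]}
    - {"gripper":60,"offset":[0,0,0.03],"angular":[0,0,-0.28]}
    - {"gripper":60,"offset":[0,0,0.05],"angular":[0,0,-0.28]}
    - {"gripper":60,"offset":[0,0,0.06],"angular":[0,0,-0.28]}

```text
t: 12.0
eef_pos: [0.5593, 0.0851, 0.1419]
tool_rot: [-0.002, 0.143, 0.99, -0.001]
contact_force: [0.3, 0.2, 0.7]
gripper_width: 0.764
grasp_force: 0.0
```

```bash
python3 s.py; python3 - <<'E'
from h import *
o=bot.get_obs();q=o['tool_rot'];print('x az',np.degrees(2*np.arctan2(q[2],q[1])))
im=optics.read_camera('wrist');cv2.imwrite('pics/w5.png',im)
E
```

```text
12.0 [-0.224  0.507 -0.047  1.943  0.035  0.696  0.991] [0.55925087 0.08505532 0.14192178] [ 0.028 -0.043  0.006] [0.3 0.2 0.7]
x az 163.55320493254243
```

View pics/w5.png

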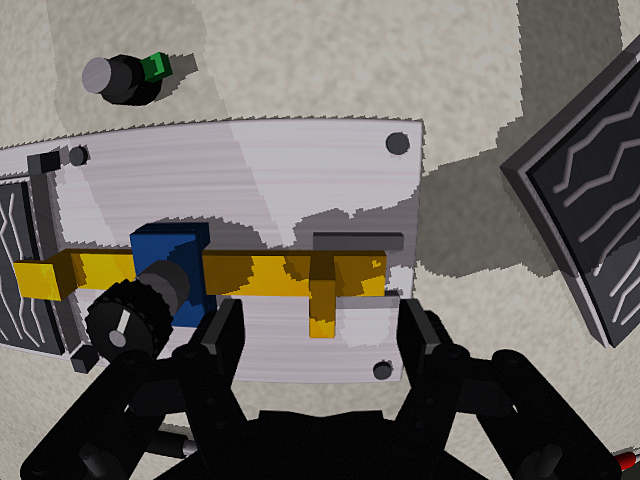

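The tab's top (322,315) is centred between the pads and square to them. The left finger clears the knob, whose cap is at (117,340). I'll descend and close.

Call:
drive_tool:
  deltas:
    - {"gripper":60,"offset":[-0.002,0,0.015],"angular":[0,0,0]}
    - {"gripper":60,"offset":[-0.003,0,0.03],"angular":[0,0,0]}
    - {"gripper":100,"offset":[-0.003,0,0.034],"angular":[0,0,0]}
    - {"gripper":150,"offset":[-0.003,0,0.034],"angular":[0,0,0]}
    - {"gripper":255,"offset":[-0.003,0,0.034],"angular":[0,0,0]}
  grip_force: 30

```text
t: 12.55
eef_pos: [0.5638, 0.0845, 0.1107]
tool_rot: [0.0, 0.143, 0.99, 0.0]
contact_force: [0.0, -0.5, 0.4]
gripper_width: 0.275
grasp_force: 0.0
```

Call:
drive_tool:
  deltas:
    - {"gripper":255,"offset":[0,0,0],"angular":[0,0,0]}
    - {"gripper":255,"offset":[0,0,0],"angular":[0,0,0]}
    - {"gripper":255,"offset":[0,0,0],"angular":[0,0,0]}
    - {"gripper":255,"offset":[0,0,0],"angular":[0,0,0]}

```text
t: 12.95
eef_pos: [0.5639, 0.0846, 0.1111]
tool_rot: [0.0, 0.143, 0.99, 0.0]
contact_force: [-0.9, 0.4, 3.5]
gripper_width: 0.134
grasp_force: 33.5
```

Call:
drive_tool:
  deltas:
    - {"gripper":255,"offset":[0,0.003,0],"angular":[0,0,0]}
    - {"gripper":255,"offset":[0,0.007,0],"angular":[0,0,0]}
    - {"gripper":255,"offset":[0,0.012,0],"angular":[0,0,0]}
    - {"gripper":255,"offset":[0,0.016,0],"angular":[0,0,0]}
    - {"gripper":255,"offset":[0,0.02,0],"angular":[0,0,0]}

```text
t: 13.45
eef_pos: [0.5694, 0.103, 0.111]
tool_rot: [0.0, 0.143, 0.99, -0.0]
contact_force: [-1.1, -2.6, 6.3]
gripper_width: 0.132
grasp_force: 33.8
```

Sliding freely. On toward the stop.

Call:
drive_tool:
  deltas:
    - {"gripper":255,"offset":[0,0.004,0],"angular":[0,0,0]}
    - {"gripper":255,"offset":[0,0.008,0],"angular":[0,0,0]}
    - {"gripper":255,"offset":[0,0.012,0],"angular":[0,0,0]}
    - {"gripper":255,"offset":[0,0.016,0],"angular":[0,0,0]}
    - {"gripper":255,"offset":[0,0.019,0],"angular":[0,0,0]}

```text
t: 13.95
eef_pos: [0.5748, 0.1214, 0.111]
tool_rot: [0.0, 0.143, 0.99, -0.0]
contact_force: [-1.9, -2.2, 5.5]
gripper_width: 0.13
grasp_force: 33.8
```

Call:
drive_tool:
  deltas:
    - {"gripper":255,"offset":[0,0.001,0],"angular":[0,0,0]}
    - {"gripper":255,"offset":[0,0.002,0],"angular":[0,0,0]}
    - {"gripper":255,"offset":[0,0.003,0],"angular":[0,0,0]}
    - {"gripper":255,"offset":[0,0.0035,0],"angular":[0,0,0]}

```text
t: 14.35
eef_pos: [0.5758, 0.1246, 0.111]
tool_rot: [0.0, 0.143, 0.99, -0.0]
contact_force: [-2.1, -4.3, 5.9]
gripper_width: 0.133
grasp_force: 33.8
```

Call:
drive_tool:
  deltas:
    - {"gripper":255,"offset":[0,0.0007,0],"angular":[0,0,0]}
    - {"gripper":255,"offset":[0,0.0014,0],"angular":[0,0,0]}
    - {"gripper":255,"offset":[0,0.0014,0],"angular":[0,0,0]}

```text
t: 14.65
eef_pos: [0.5759, 0.1248, 0.111]
tool_rot: [-0.0, 0.144, 0.99, -0.001]
contact_force: [-2.4, -4.6, 8.4]
gripper_width: 0.135
grasp_force: 34.1
```

Call:
drive_tool:
  deltas:
    - {"gripper":255,"offset":[0,0.001,0],"angular":[0,0,0]}
    - {"gripper":255,"offset":[0,0.002,0],"angular":[0,0,0]}
    - {"gripper":255,"offset":[0,0.002,0],"angular":[0,0,0]}

```text
t: 14.95
eef_pos: [0.576, 0.125, 0.1109]
tool_rot: [-0.001, 0.144, 0.99, -0.002]
contact_force: [-4.2, -8.4, 10.3]
gripper_width: 0.132
grasp_force: 34.5
```

At the stop: 42 mm of travel and the force is rising. Releasing and retreating.

Call:
drive_tool:
  deltas:
    - {"gripper":90,"offset":[0,0,0],"angular":[0,0,0]}
    - {"gripper":90,"offset":[0,0,0],"angular":[0,0,0]}
    - {"gripper":90,"offset":[0,0,0],"angular":[0,0,0]}
    - {"gripper":90,"offset":[0,0,0],"angular":[0,0,0]}
    - {"gripper":90,"offset":[0,0,0],"angular":[0,0,0]}

```text
t: 15.45
eef_pos: [0.5765, 0.1289, 0.1104]
tool_rot: [-0.0, 0.143, 0.99, 0.0]
contact_force: [0.5, 0.0, 0.1]
gripper_width: 0.646
grasp_force: 0.0
```

Call:
drive_tool:
  deltas:
    - {"gripper":90,"offset":[0,0,-0.02],"angular":[0,0,0]}
    - {"gripper":90,"offset":[0,0,-0.05],"angular":[0,0,0]}
    - {"gripper":90,"offset":[0,0,-0.09],"angular":[0,0,0]}
    - {"gripper":90,"offset":[0,0,-0.12],"angular":[0,0,0]}
    - {"gripper":90,"offset":[0,0,-0.12],"angular":[0,0,0]}

```text
t: 15.95
eef_pos: [0.5789, 0.1293, 0.2352]
tool_rot: [0.004, 0.143, 0.99, 0.002]
contact_force: [0.2, 0.4, -0.4]
gripper_width: 0.646
grasp_force: 0.0
```

```bash
python3 s.py; python3 - <<'E'
from h import *
a=cv2.resize(optics.read_camera('side')[180:360,260:420],None,fx=3,fy=3,interpolation=cv2.INTER_CUBIC)
b=optics.read_camera('wrist')[:,:]
b=cv2.resize(b,(300,225));a=cv2.resize(a,(480,540));c=np.zeros((540,790,3),np.uint8);c[:,:480]=a;c[:225,485:785]=b
cv2.imwrite('pics/f.png',c)
E
```

```text
15.95 [-0.29   0.414 -0.045  1.826  0.024  0.894  0.938] [0.57891922 0.12926784 0.23523258] [ 0.008 -0.036  0.045] [ 0.2  0.4 -0.4]
```

View pics/f.png

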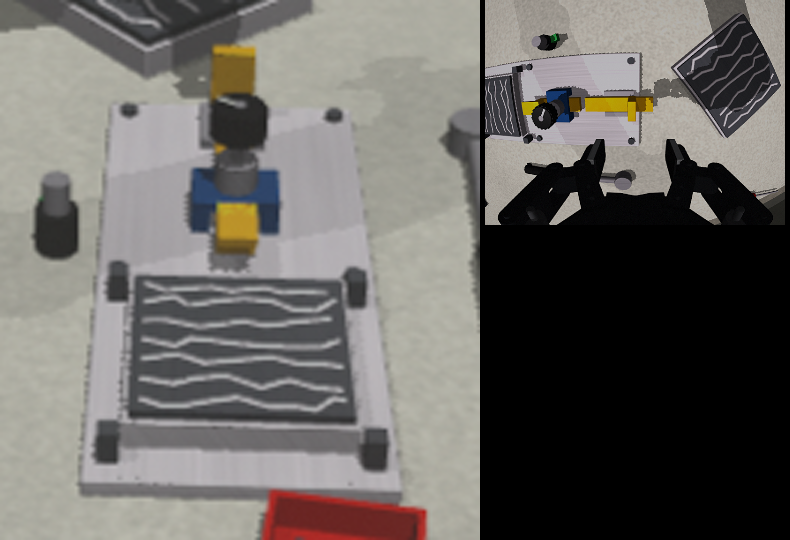

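The knob is up at (238,120), the toe has moved off the body at (237,228), and the valve body still sits in its nest. The solenoid and tray look undisturbed, and the gripper is clear.

```bash
python3 -c "
from station import bot
print(bot.hand_in())"
```

```text
the job is handed in; nothing more can be done
None
```

The job is handed in: the screw is fully out and stays up by itself, the retainer is open at its stop, the valve body is still in its nest, and the arm touches nothing.

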